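Refit the toothed partition in the tool tray

TASK

Get the stall's tool tray ready for the night: take the black hammer off the row of slots and lay it flat in the red-lined half of the tray, setting it down rather than dropping it. Then take the toothed partition from its grey stand and fit it into the tray's slots, wide tooth (orange end) in the wide slot (orange dot), pushed fully home and upright. Leave the bell, the chrome dividers and the tuning fork where they are and do not press the tuner's orange button; let go of everything at the end.

Things in the scene. Friction and masses are not known exactly. Their poses are not given: they have to be found in the camera images.
- tray: Fixed wooden tray, pale floor, brown rim, 218 (x) by 240 (y) mm outside. Origin: centre of its underside, on the counter; z up. Floor 24 mm above the counter; walls 8 mm thick, tops at 40 mm. The half at negative x (nearer the robot) is lined in red, same floor height; the other is bare wood. With the partition in, each half is 95 (x) by 224 (y) mm clear.
- slots (a point): Centre of the slot row, on the tray floor 24 mm up, axes as the tray. Six slots 21 mm deep in a row along y at x = 0, each 12.5 mm wide in x, mouths chamfered 2 mm: five 12.5 mm long centred at y = -70, -42, -14, 14, 42 mm and a wide one 18.5 mm long at y = +68 mm, with an orange dot past it at y = +94 mm.
- partition: Loose plywood strip, about 120 g, standing teeth down in the stand. Panel 12 mm thick (x), 176 long (y), 46 tall (z); origin at the panel's centre, 23 mm above its lower edge. Below it six round-ended teeth 18 mm long, 10 mm thick: five 10 mm wide at y = -70, -42, -14, 14, 42 mm, one 16 mm wide at y = +68 mm; +y end orange. Slot play 1.2 mm each way. Home: origin 23 mm over point slots.
- stand: Fixed grey stand, 50 (its x) by 200 (its y) by 30 mm high, with one long groove 22 mm deep that takes the partition's teeth with about 2 mm of play, its lower edge resting on the stand's top; the partition's y runs along the stand's y. Origin: centre of its underside.
- hammer: Loose black lacquered tuning hammer lying flat on the tray floor across the slots, any way round, 220 g nominal, 160 mm long (its x) and 20 mm thick (z). Origin: mid-length, half-way up (10 mm above what it lies on). Straight handle from x = -80 to +20 mm, 16 mm wide; slimmer 12 mm neck to x = +60; head at x = 60 to 80 mm, 52 mm wide (its y). Balances at about x = +10 mm.
- hammer_head (a point): Centre of the hammer's head, half-way up, 70 mm from the hammer's origin along its +x.
- hammer_butt (a point): End of the hammer's handle, half-way up, 80 mm from the hammer's origin along its -x.
- tuner: Fixed beige plastic tuner box, 110 (x) by 150 (y) by 45 mm high, in the way; origin: centre of its underside. Round orange button on top at its y = -40 mm.
- tuner_button (a joint): Travel of the tuner's orange button, m: 0 up, 0.006 fully pressed. Not to be pressed.
- bell_centre (a point): Brass hand bell with a wooden knob, loose, standing on its mouth: 68 mm across, 116 mm tall. The point is on its axis, 58 mm up.
- dividers_centre (a point): Chrome dividers (two-legged compass), loose, lying flat: about 150 mm long (x), 50 mm wide, 8 mm high. The point is near the middle, half-way up.
- fork_centre (a point): Nickel tuning fork, loose, lying flat beyond the tray: 138 mm long (x), 26 mm wide, 8 mm high. The point is near the middle, half-way up.
There are look-alikes about, which are no part of the job. Of the things shaped like the hammer, the black one is meant.

How it is judged:
By the outcome, as a careful person would: the job done as asked, in the order asked, and still so for the second after the job is handed in, with the robot touching nothing.
It also fails if it takes over 58 s, if anything falls off the work surface, if the arm or the gripper's body presses on something with over 40 N, if the wrist force passes 120 N, or if a joint passes its speed limit or range.

ROBOT

A 6-joint arm with a two-finger parallel gripper is mounted at the origin on the work surface. World frame = base frame: x ahead of the robot, y to its left, z up, the work surface at z = 0. Lengths are in m, angles in rad, forces in N, time in s.
With the tool pointing down it reaches from about 0.3 to 0.875 m from the base axis. Payload 6.4 kg.
Tool frame: the origin (TCP) lies midway between the tips of the shut fingers; the grasp point (between the pads) lies 19 mm behind it (grasp_offset is the distance from the TCP to the grasp point, in m); z points along the fingers, y is the line along which they close (so a half turn about z gives the same grasp; the last joint's range is limited). The gripper opens to 85 mm and grips with 20 to 120 N. Pads are 22 mm wide; open, the fingers measure 114 mm over their backs; the gripper's body (76 mm by 85 mm) begins 54 mm behind the grasp point. The pads swing forward as they close: fully open they stand 13 mm farther back than shut.
Start: joints at [-1.319, 0.181, 1.607, -0, 1.354, -0.206], TCP at [0.254, -0.516, 0.231] pointing down, gripper open.
Joint ranges: [-2.99, 2.99], [-0.89, 2.07], [0.3, 2.58], [-1.14, 4.28], [0, 2.63], [-3.12, 3.12]. Speed limits (rad/s): [2.57, 2.57, 3.01, 3.14, 3.14, 3.14].

INTERFACE

Orientations are given as a unit quaternion [w, x, y, z].
In Python, from bench import * gives the robot as it stands. The module is installed in compiled form; this text tells all that it offers.
- The arm moves only by the tool servo_tool, never from a script. Its argument "commands" is text: rows parted by semicolons, each of 7 numbers parted by spaces: the turn, a rotation vector about the tool's x, y, z in rad, then the shift along the tool's x, y, z in mm, then the opening, from 0 (shut) to 1 (fully open). In form: wx wy wz dx dy dz claw; .... A call has 1 to 5 rows; each row shifts and turns the commanded pose from where the row before left it, along the tool's axes as they then stand; what a row does not reach is not made up. A row lasts 1/8 s, in which the tool goes at most 62.5 mm and 10.7 degrees, less where a joint would pass 70% of its speed; a pose out of reach is approached as far as the arm can. A call with a gripper value outside its range is refused whole. The fingers move at their own pace and stop on an object; the grip force is fixed at half the most. Time passes only in rows, so rows that do not move let the fingers close. It gives the time, the measured TCP pose, the force, the opening and the grip force at its end, in the units of the state.
- get_obs(): the state, without advancing time (a new reading comes with each control period).
- camera(name): name is "scene" or "top"; returns the picture (400x640x3 uint8, blue, green, red); there is no depth.
- calibration(name): a dict with "fx", "fy", "cx", "cy" (pixels), "R" (3x3) and "t" (3): a world point X has camera coordinates R X + t. Camera axes: x right, y down, z forward; pixel columns grow to the right and rows downward; lengths in m; the calibration is good to about 2 mm. A picture is of the moment at which its call begins. calibration takes no time and is no camera call.
- hand_in(): hands the job in; it is judged then, once.
The state is a dict: "time_s": time; "q": joint angles; "dq": joint speeds; "joint_efforts": joint torques, N m; "eef_pos": TCP position; "eef_rot": TCP orientation; "wrist_force": force on the tool from outside, world axes, zero at the start; "torque": the same for the moment, N m; "opening": opening from 0.0 (shut) to 1.0 (fully open); "grasp_force": force on a finger pad.
Only numpy, scipy, OpenCV 4.12 (cv2) and the standard library are available. Lean on these libraries where they do the work, as an engineer would, in place of code of your own. Each camera call takes 0.05 s, during which the arm holds its last target. There are 200 camera calls.

## Working session

There is one attempt and no reset: what is moved stays moved. The work goes in short steps, Python scripts to look and compute and a tool call to move; the robot and the scene stay as the last step left them, time stands still between calls to the robot, and variables do not carry over. Pictures are saved under pics/ and viewed, at most 10 in all, crops included, and the job is handed in when it is done.

Besides the shell and the picture viewer there is one more tool, called after "Emit:" in YAML: its name, and indented under it one key for each argument. servo_tool: Moves the arm, as the interface text tells. Its arguments: {"type":"object","properties":{"commands":{"type":"string"}},"required":["commands"]}

```bash
mkdir -p pics
python3 - <<'E'
from bench import *
import cv2
for n in("scene","top"):
    cv2.imwrite(f"pics/{n}0.png",camera(n)); c=calibration(n); print(n,c)
o=get_obs();print(o)
E
```

```text
scene {'fx': 376.0217017966409, 'fy': 376.0217017966409, 'cx': 323.83446552135337, 'cy': 198.19707567089796, 'R': array([[ 0.23652484,  0.97161058, -0.00537383],
       [ 0.52862161, -0.13332208, -0.83832238],
       [-0.81523935,  0.19544334, -0.54514833]]), 't': array([-0.10876339, -0.26155178,  1.59617022])}
top {'fx': 422.2692225517559, 'fy': 422.2692225517559, 'cx': 317.5481236635829, 'cy': 200.42614584048945, 'R': array([[-0.01392659, -0.99987912, -0.00691276],
       [-0.98766002,  0.01483429, -0.15590905],
       [ 0.15599275,  0.00465617, -0.98774723]]), 't': array([-0.01398313,  0.60543835,  1.15480496])}
{'time_s': 0.1, 'q': array([-1.31929409e+00,  1.81490678e-01,  1.60793519e+00,  5.59519575e-06,
        1.35382283e+00, -2.06291238e-01]), 'dq': array([ 0.00111148, -0.00162248, -0.00222372,  0.00041776,  0.00152957,
        0.00036867]), 'joint_efforts': array([-1.70119811e-04, -4.45880556e+01, -3.52235913e+01, -3.79487174e-04,
        4.15825038e-03,  7.94761036e-06]), 'eef_pos': array([ 0.25402262, -0.51526823,  0.23044767]), 'eef_rot': array([-8.27872550e-04,  9.73917125e-01,  2.26902507e-01, -1.59854570e-05]), 'wrist_force': array([0.46181306, 0.44830367, 0.12804263]), 'torque': array([ 0.06028445,  0.01794714, -0.01861167]), 'grasp_force': 0.0, 'opening': 1.00661107354841}
```

View pics/scene0.png

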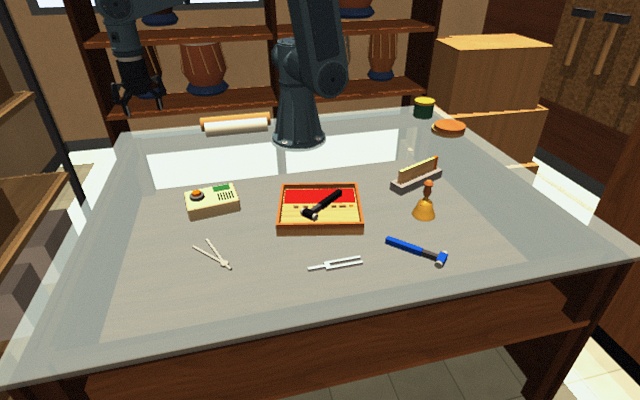

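View pics/top0.png

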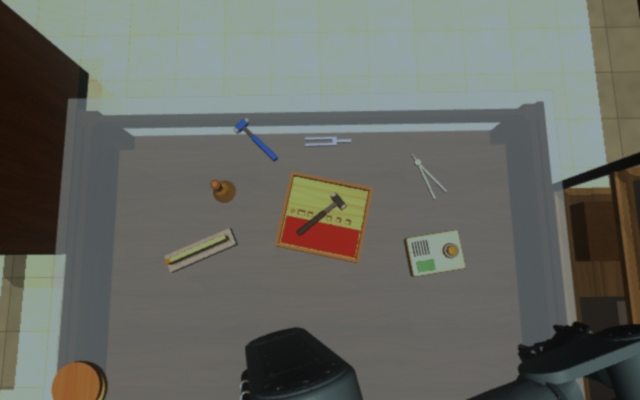

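Scene: tray at about (320,208), with the hammer lying diagonally, its head at top px (340,202) and its butt at (300,233). The stand is at top (200,250) with its orange end at (167,261). The tuner is to the right and the bell sits at (222,190).

```bash
cat > h.py <<'E'
import numpy as np, cv2
from bench import *
def ray(n,uv):
    c=calibration(n);R,t=c["R"],c["t"]
    d=R.T@np.array([(uv[0]-c["cx"])/c["fx"],(uv[1]-c["cy"])/c["fy"],1]);return -R.T@t,d
def onz(n,uv,z):
    o,d=ray(n,uv);return (o+d*(z-o[2])/d[2])
def proj(n,X):
    c=calibration(n);p=c["R"]@np.asarray(X)+c["t"];return np.array([c["fx"]*p[0]/p[2]+c["cx"],c["fy"]*p[1]/p[2]+c["cy"]])
E
python3 - <<'E'
import cv2,numpy as np
t=cv2.imread("pics/top0.png")
a=cv2.resize(t[165:270,270:380],None,fx=5,fy=5,interpolation=cv2.INTER_CUBIC)
b=cv2.resize(t[220:280,155:245],None,fx=5,fy=5,interpolation=cv2.INTER_CUBIC)
o=np.zeros((580,800,3),np.uint8)
a=cv2.resize(t[165:270,270:380],(440,420),interpolation=cv2.INTER_CUBIC)
b=cv2.resize(t[220:280,155:245],(360,240),interpolation=cv2.INTER_CUBIC)
o[:420,:440]=a;o[:240,440:]=b
o[260:560,440:]=cv2.resize(cv2.imread("pics/scene0.png")[150:225,380:470],(360,300),interpolation=cv2.INTER_CUBIC)
cv2.imwrite("pics/c1.png",o)
E
```

```text
(no output)
```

View pics/c1.png

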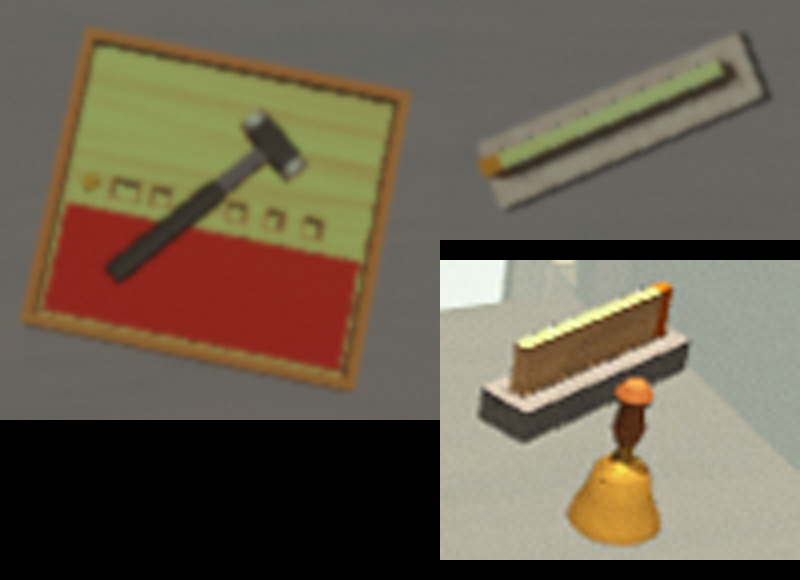

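The crop (4x) shows tray corners at (88,28), (410,92), (353,388) and (24,322). The wide slot is at (125,190) with the dot at (90,183), and the last small slot at (312,228). The hammer head is up and right in bare wood, its butt in the red half. The partition's orange end is at the lower left.

```bash
cat > m1.py <<'E'
from h import *
t=cv2.imread("pics/top0.png");hsv=cv2.cvtColor(t,cv2.COLOR_BGR2HSV)
def sub(m,x0,x1,y0,y1):
    k=np.zeros_like(m);k[y0:y1,x0:x1]=m[y0:y1,x0:x1];return k
def quad(p,z): return np.array([onz("top",q,z) for q in p])
sat=((hsv[...,1]>90)&(hsv[...,2]>60)).astype(np.uint8)
m=sub(sat,265,385,160,275);c=max(cv2.findContours(m,0,2)[0],key=cv2.contourArea)
P=cv2.boxPoints(cv2.minAreaRect(quad(c[:,0],.04)[:,:2].astype(np.float32)))
r=cv2.minAreaRect(quad(c[:,0],.04)[:,:2].astype(np.float32));print("tray",r)
m=sub(sat,160,240,225,275);c=max(cv2.findContours(m,0,2)[0],key=cv2.contourArea)
r=cv2.minAreaRect(quad(c[:,0],.076)[:,:2].astype(np.float32));print("part",r)
# slots
uv=np.array([(125,190),(161,197),(236,212),(274,219),(312,228)])/4+[270,165]
X=quad(uv,.024);print("slots",X.round(4))
yl=np.array([68,42,-14,-42,-70])/1000
A=np.polyfit(yl,X[:,0],1),np.polyfit(yl,X[:,1],1);print("slot fit",A,"yaw deg",np.degrees(np.arctan2(-A[0][0],A[1][0])))
# hammer
d=((hsv[...,2]<75)).astype(np.uint8);m=sub(d,292,348,190,238)
n,l,s,ce=cv2.connectedComponentsWithStats(m);i=1+np.argmax(s[1:,4]);ys,xs=np.where(l==i)
Q=quad(np.c_[xs,ys],.044)[:,:2];r=cv2.minAreaRect(Q.astype(np.float32));print("ham",r,s[i])
uvh=np.array([(273,145),(118,272)])/4+[270,165];print(quad(uvh,.044))
print("bell",onz("top",(222,190),.058), "tuner",onz("top",(435,253),.045),onz("top",(452,250),.05))
E
python3 m1.py
```

```text
tray ((0.5607458353042603, -0.0399840772151947), (0.24061089754104614, 0.21899297833442688), 77.51029205322266)
part ((0.4488868713378906, 0.3568462133407593), (0.01649581268429756, 0.0832090675830841), 17.749574661254883)
slots [[ 0.5742  0.025   0.024 ]
 [ 0.5688 -0.001   0.024 ]
 [ 0.5571 -0.0549  0.024 ]
 [ 0.5516 -0.0822  0.024 ]
 [ 0.5447 -0.1094  0.024 ]]
slot fit (array([0.21146619, 0.55995368]), array([ 0.97184366, -0.04140466])) yaw deg -12.27579770454575
ham ((0.5435205101966858, -0.004012215882539749), (0.014592250809073448, 0.09730557352304459), 38.302490234375) [297 211  29  24 178]
[[ 0.60244885 -0.08175983  0.044     ]
 [ 0.51343366  0.02949469  0.044     ]]
bell [0.63752205 0.24786926 0.058     ] tuner [ 0.45200902 -0.34863134  0.045     ] [ 0.45948033 -0.39498019  0.05      ]
```

```bash
cat >> h.py <<'E'
from scipy.spatial.transform import Rotation as Ro
def pose():
    o=get_obs();w,x,y,z=o["eef_rot"];return o["eef_pos"],Ro.from_quat([x,y,z,w]).as_matrix()
def plan(p,yaw,n,claw):
    "rows to target TCP p with tool x at world yaw (deg), pointing down"
    p0,R0=pose();y=np.radians(yaw);T=np.array([[np.cos(y),np.sin(y),0],[np.sin(y),-np.cos(y),0],[0,0,-1]])
    w=Ro.from_matrix(R0.T@T).as_rotvec();out=[]
    for i in range(n):
        R=R0@Ro.from_rotvec(w*i/n).as_matrix();d=R.T@(np.asarray(p)-p0)/n*1000
        out.append(" ".join(f"{v:.3f}" for v in w/n)+" "+" ".join(f"{v:.1f}" for v in d)+f" {claw}")
    print("at",p0.round(4),"yaw",np.degrees(np.arctan2(R0[1,0],R0[0,0])).round(1))
    for i in range(0,n,5): print("; ".join(out[i:i+5]))
E
python3 - <<'E'
from h import *
t=cv2.imread("pics/top0.png");hsv=cv2.cvtColor(t,cv2.COLOR_BGR2HSV)
m=np.zeros((400,640),np.uint8);s=hsv[228:275,160:240];m[228:275,160:240]=(s[...,1]>65)&(s[...,2]>100)
c=max(cv2.findContours(m,0,2)[0],key=cv2.contourArea)
r=cv2.minAreaRect(np.array([onz("top",q,.076)[:2] for q in c[:,0]],np.float32));print("part",r)
for u in((167,261.2),(226.2,237.5)):print(onz("top",u,.076))
# stand outline corners from crop
for u in((478,150),(505,210),(742,32),(770,98)):print("st",onz("top",((u[0]-440)/4+155,u[1]/4+220),.03))
plan([.567,-.034,.13],128.5,10,.5)
E
```

```text
part ((0.4725276231765747, 0.3150138258934021), (0.0173606276512146, 0.17952099442481995), 23.717756271362305)
[0.43926626 0.38944662 0.076     ]
[0.50141944 0.22926348 0.076     ]
st [0.45061744 0.41356885 0.03      ]
st [0.40839344 0.39269834 0.03      ]
st [0.53174192 0.22769658 0.03      ]
st [0.48438181 0.20689007 0.03      ]
at [ 0.254  -0.5153  0.2304] yaw 26.2
-0.000 -0.000 -0.178 49.3 -29.3 10.1 0.5; -0.000 -0.000 -0.178 53.8 -20.1 10.1 0.5; -0.000 -0.000 -0.178 56.5 -10.2 10.1 0.5; -0.000 -0.000 -0.178 57.4 -0.0 10.1 0.5; -0.000 -0.000 -0.178 56.5 10.2 10.1 0.5
-0.000 -0.000 -0.178 53.8 20.0 10.1 0.5; -0.000 -0.000 -0.178 49.4 29.3 10.1 0.5; -0.000 -0.000 -0.178 43.4 37.6 10.0 0.5; -0.000 -0.000 -0.178 36.1 44.7 10.0 0.5; -0.000 -0.000 -0.178 27.6 50.4 10.0 0.5
```

Emit:
servo_tool:
  commands: "0 0 -0.178 49 -29 10 0.5; 0 0 -0.178 54 -20 10 0.5; 0 0 -0.178 56 -10 10 0.5; 0 0 -0.178 57 0 10 0.5; 0 0 -0.178 56 10 10 0.5"

```text
time_s: 0.72
eef_pos: [0.4109, -0.2753, 0.1808]
eef_rot: [-0.0, 0.78, 0.626, 0.0]
wrist_force: [1.1, 0.2, 0.2]
opening: 0.504
grasp_force: 0.0
```

Emit:
servo_tool:
  commands: "0 0 -0.178 54 20 10 0.5; 0 0 -0.178 49 29 10 0.5; 0 0 -0.178 43 38 10 0.5; 0 0 -0.178 36 45 10 0.5; 0 0 -0.178 28 50 10 0.5"

```text
time_s: 1.35
eef_pos: [0.5684, -0.0355, 0.1307]
eef_rot: [-0.0, 0.434, 0.901, -0.0]
wrist_force: [0.2, -0.4, -0.1]
opening: 0.499
grasp_force: 0.0
```

Emit:
servo_tool:
  commands: "0 0 0 0 0 0 0.5; 0 0 0 0 0 0 0.5"

```text
time_s: 1.6
eef_pos: [0.5672, -0.0371, 0.1308]
eef_rot: [-0.001, 0.437, 0.9, -0.0]
wrist_force: [0.1, -0.4, 0.0]
opening: 0.502
grasp_force: 0.0
```

Run:
```python
from h import *
plan([.567,-.034,.06],128.5,3,.5)
for n,(x,y,s) in dict(scene=(240,150,4),top=(250,160,3)).items():
    im=camera(n);cv2.imwrite(f"pics/{n}1.png",im)
a=cv2.imread("pics/scene1.png")[140:240,270:370];b=cv2.imread("pics/top1.png")[160:260,270:370]
cv2.imwrite("pics/c2.png",np.hstack([cv2.resize(k,(400,400),interpolation=2) for k in(a,b)]))
```

```text
at [ 0.5672 -0.0371  0.1308] yaw 128.2
-0.000 -0.000 -0.002 0.8 0.6 23.6 0.5; -0.000 -0.000 -0.002 0.9 0.6 23.6 0.5; -0.000 -0.000 -0.002 0.9 0.6 23.6 0.5
```

View pics/c2.png

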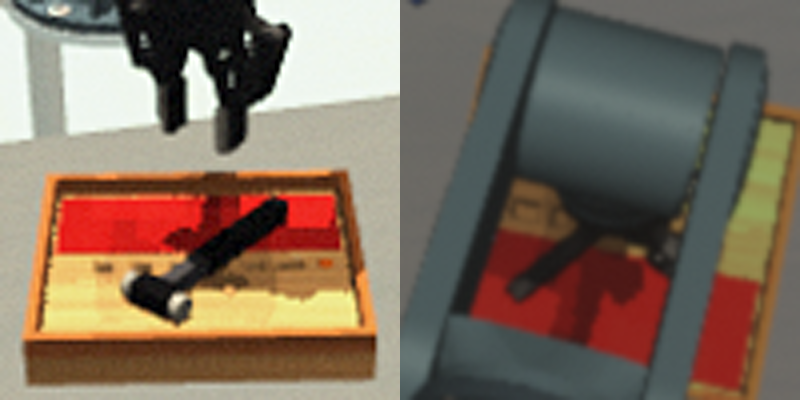

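The gripper is over the handle, its two tips straddling the hammer's line at scene crop (170,125) and (230,150). Next I descend and grip.

Emit:
servo_tool:
  commands: "0 0 0 1 1 40 0.5; 0 0 0 1 1 40 0.5; 0 0 0 1 0 18 0.5; 0 0 0 0 0 6 0.5; 0 0 0 0 0 0 0.4"

```text
time_s: 2.33
eef_pos: [0.5681, -0.0342, 0.0282]
eef_rot: [0.001, 0.437, 0.899, 0.0]
wrist_force: [-0.9, 0.7, 0.3]
opening: 0.397
grasp_force: 0.0
```

Emit:
servo_tool:
  commands: "0 0 0 0 0 0 0; 0 0 0 0 0 0 0; 0 0 0 0 0 0 0; 0 0 0 0 0 0 0; 0 0 0 0 0 0 0"

```text
time_s: 2.95
eef_pos: [0.5689, -0.034, 0.0291]
eef_rot: [0.002, 0.437, 0.9, 0.0]
wrist_force: [-0.5, 0.5, 6.0]
opening: 0.164
grasp_force: 61.1
```

Emit:
servo_tool:
  commands: "0 0 0 0 0 -5 0; 0 0 0 0 0 -15 0; 0 0 0 0 0 -25 0; 0 0 0 0 0 -15 0; 0 0 0 0 0 0 0"

```text
time_s: 3.58
eef_pos: [0.5686, -0.0339, 0.0891]
eef_rot: [0.002, 0.437, 0.9, 0.0]
wrist_force: [0.1, 0.3, -1.9]
opening: 0.17
grasp_force: 60.1
```

Run:
```python
from h import *
o=get_obs();print(o["wrist_force"],o["torque"],o["grasp_force"],o["opening"])
plan([.5066,-.0366,.09],77.5,5,0)
a=camera("scene");cv2.imwrite("pics/scene2.png",a);cv2.imwrite("pics/c3.png",cv2.resize(a[120:240,260:380],(480,480),interpolation=2))
```

```text
[ 0.11622248  0.28120016 -1.89188806] [-0.02207926  0.05820098  0.01960409] 60.107359886169434 0.16975749620143948
at [ 0.5686 -0.0339  0.0891] yaw 128.2
0.001 0.000 0.177 7.2 -10.1 -0.2 0; 0.001 0.000 0.177 5.4 -11.2 -0.2 0; 0.001 0.000 0.177 3.3 -12.0 -0.2 0; 0.001 0.000 0.177 1.1 -12.4 -0.2 0; 0.001 0.000 0.177 -1.0 -12.4 -0.2 0
```

View pics/c3.png

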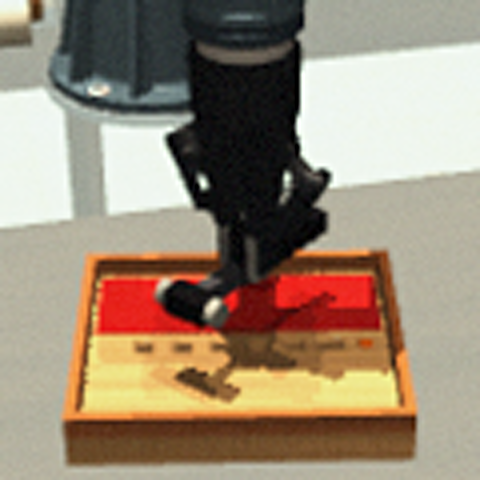

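Hammer held level, head at crop (190,302). I'll turn it and carry it over the red half.

Emit:
servo_tool:
  commands: "0 0 0.178 7 -10 0 0; 0 0 0.178 5 -11 0 0; 0 0 0.178 3 -12 0 0; 0 0 0.178 1 -12 0 0; 0 0 0.178 -1 -12 0 0"

```text
time_s: 4.25
eef_pos: [0.5055, -0.0367, 0.0861]
eef_rot: [-0.001, 0.783, 0.622, -0.001]
wrist_force: [0.6, -1.4, -1.7]
opening: 0.166
grasp_force: 60.1
```

Emit:
servo_tool:
  commands: "0 0 0 0 0 0 0; 0 0 0 0 0 0 0; 0 0 0 0 0 0 0"

```text
time_s: 4.62
eef_pos: [0.5072, -0.037, 0.0872]
eef_rot: [0.0, 0.781, 0.625, 0.0]
wrist_force: [-0.6, 0.2, -2.3]
opening: 0.165
grasp_force: 60.1
```

Run:
```python
from h import *
plan([.5066,-.0366,.034],77.5,3,0)
o=onz("scene",(260+190/4,120+302/4),.095);print("head before",o,np.linalg.norm(o[:2]-[.5686,-.0339]))
a=camera("scene");cv2.imwrite("pics/scene3.png",a);b=camera("top");cv2.imwrite("pics/top3.png",b)
cv2.imwrite("pics/c4.png",np.hstack([cv2.resize(a[120:240,260:380],(400,400),interpolation=2),cv2.resize(b[170:270,270:370],(400,400),interpolation=2)]))
```

```text
at [ 0.5072 -0.037   0.0872] yaw 77.3
0.000 -0.000 -0.001 0.1 -0.2 17.7 0; 0.000 -0.000 -0.001 0.1 -0.2 17.7 0; 0.000 -0.000 -0.001 0.1 -0.2 17.7 0
head before [ 0.610707   -0.08227118  0.095     ] 0.06413088989890141
```

View pics/c4.png

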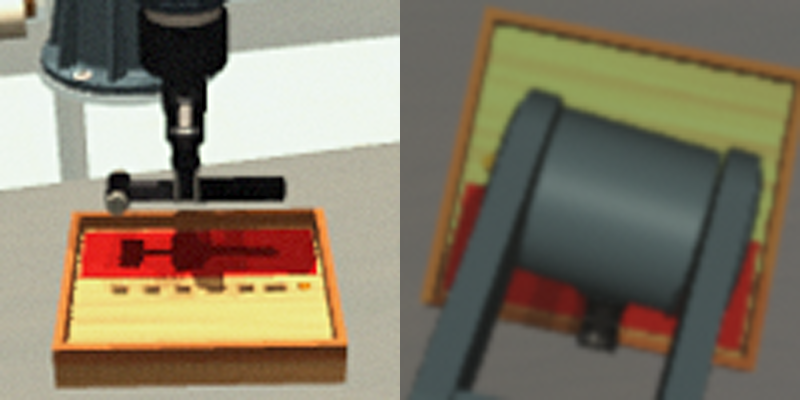

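Hammer level over the red half, parallel to the slot row. I'll lower it gently.

Emit:
servo_tool:
  commands: "0 0 0 0 0 25 0; 0 0 0 0 0 20 0; 0 0 0 0 0 8 0; 0 0 0 0 0 2 0; 0 0 0 0 0 0 0"

```text
time_s: 5.35
eef_pos: [0.5073, -0.0371, 0.0328]
eef_rot: [0.0, 0.781, 0.624, 0.0]
wrist_force: [0.0, 0.2, -1.7]
opening: 0.167
grasp_force: 60.1
```

Emit:
servo_tool:
  commands: "0 0 0 0 0 1 0; 0 0 0 0 0 1 0; 0 0 0 0 0 1 0; 0 0 0 0 0 0 0"

```text
time_s: 5.85
eef_pos: [0.5068, -0.037, 0.0293]
eef_rot: [0.0, 0.781, 0.624, 0.0]
wrist_force: [-1.3, -0.9, -1.4]
opening: 0.166
grasp_force: 60.1
```

Emit:
servo_tool:
  commands: "0 0 0 0 0 0.5 0; 0 0 0 0 0 0.5 0; 0 0 0 0 0 0 0; 0 0 0 0 0 0 0"

```text
time_s: 6.35
eef_pos: [0.5068, -0.037, 0.0291]
eef_rot: [-0.0, 0.781, 0.624, -0.0]
wrist_force: [-3.9, 0.8, 9.1]
opening: 0.165
grasp_force: 61.5
```

Contact made; release slowly.

Emit:
servo_tool:
  commands: "0 0 0 0 0 0 0.25; 0 0 0 0 0 0 0.3; 0 0 0 0 0 0 0.4; 0 0 0 0 0 0 0.4; 0 0 0 0 0 -10 0.4"

```text
time_s: 6.98
eef_pos: [0.506, -0.0367, 0.0379]
eef_rot: [-0.001, 0.781, 0.624, -0.001]
wrist_force: [-0.2, -0.1, 0.1]
opening: 0.398
grasp_force: 0.0
```

Emit:
servo_tool:
  commands: "0 0 0 0 0 -40 0.4; 0 0 0 0 0 -50 0.4; 0 0 0 0 0 -20 0.4; 0 0 0 0 0 0 0.4"

```text
time_s: 7.48
eef_pos: [0.5083, -0.0374, 0.1508]
eef_rot: [0.002, 0.781, 0.624, 0.001]
wrist_force: [-0.3, -0.1, -0.4]
opening: 0.401
grasp_force: 0.0
```

Run:
```python
from h import *
plan([.4715,.314,.15],113,8,.6)
```

```text
at [ 0.5083 -0.0374  0.1508] yaw 77.2
0.001 0.000 -0.078 41.8 -14.2 0.0 0.6; 0.001 0.000 -0.078 42.8 -10.9 0.0 0.6; 0.001 0.000 -0.078 43.5 -7.5 0.0 0.6; 0.001 0.000 -0.078 44.0 -4.1 0.1 0.6; 0.001 0.000 -0.078 44.2 -0.7 0.1 0.6
0.001 0.000 -0.078 44.1 2.8 0.1 0.6; 0.001 0.000 -0.078 43.7 6.2 0.1 0.6; 0.001 0.000 -0.078 43.1 9.6 0.1 0.6
```

Emit:
servo_tool:
  commands: "0 0 -0.078 42 -14 0 0.6; 0 0 -0.078 43 -11 0 0.6; 0 0 -0.078 43.5 -7.5 0 0.6; 0 0 -0.078 44 -4 0 0.6; 0 0 -0.078 44 -1 0 0.6"

```text
time_s: 8.1
eef_pos: [0.4825, 0.1841, 0.1468]
eef_rot: [-0.001, 0.645, 0.764, -0.001]
wrist_force: [0.5, 0.6, 0.4]
opening: 0.596
grasp_force: 0.0
```

Emit:
servo_tool:
  commands: "0 0 -0.078 44 3 0 0.6; 0 0 -0.078 44 6 0 0.6; 0 0 -0.078 43 10 0 0.6; 0 0 0 0 0 0 0.6; 0 0 0 0 0 0 0.6"

```text
time_s: 8.72
eef_pos: [0.4696, 0.3142, 0.147]
eef_rot: [-0.001, 0.552, 0.834, -0.001]
wrist_force: [-0.7, 0.1, -0.1]
opening: 0.601
grasp_force: 0.0
```

Run:
```python
from h import *
a=camera("scene");cv2.imwrite("pics/scene4.png",a);b=camera("top");cv2.imwrite("pics/top4.png",b)
p,R=pose();print("tcp",proj("scene",p),proj("top",p))
plan([.4715,.314,.085],113,2,.6)
cv2.imwrite("pics/c5.png",np.hstack([cv2.resize(a[120:220,360:460],(400,400),interpolation=2),cv2.resize(b[170:270,270:370],(400,400),interpolation=2)]))
```

```text
tcp [420.35260907 141.97343938] [186.97432684 248.21895122]
at [0.4702 0.3136 0.1475] yaw 112.9
-0.001 0.000 -0.001 -0.1 0.7 31.3 0.6; -0.001 0.000 -0.001 -0.1 0.7 31.3 0.6
```

View pics/c5.png

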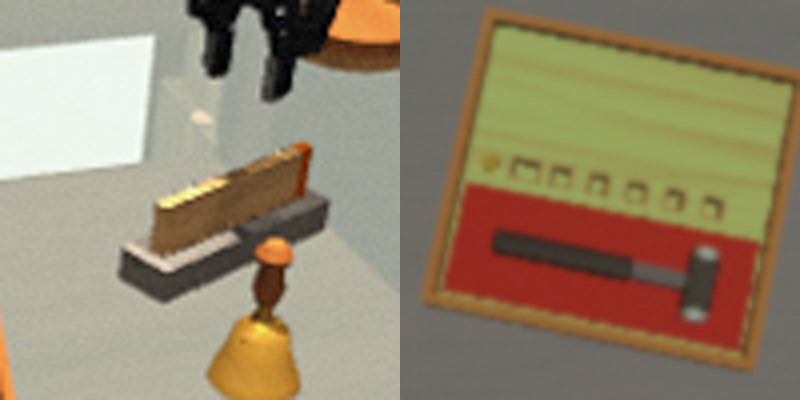

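The hammer lies flat in the red half, from butt (495,242) to head (700,283), and all six slots are clear. The fingers are above the partition. Next I cross-check positions with both cameras.

Run:
```python
from h import *
for k in("0","4"):
  for n,b in(("top",(265,160,385,275)),("scene",(265,170,375,242))):
    im=cv2.imread(f"pics/{n}{k}.png");hsv=cv2.cvtColor(im,cv2.COLOR_BGR2HSV)
    m=np.zeros(im.shape[:2],np.uint8);x0,y0,x1,y1=b
    m[y0:y1,x0:x1]=((hsv[...,1]>90)&(hsv[...,2]>60))[y0:y1,x0:x1]
    c=max(cv2.findContours(m,0,2)[0],key=cv2.contourArea)
    h=cv2.convexHull(c)
    q=cv2.approxPolyDP(h,3,True)[:,0];print(n,k,q.tolist())
    P=np.array([onz(n,u,.04)[:2] for u in q]);print(P.round(4).tolist())
    # dot on floor: orange, in the floor
im=cv2.imread("pics/top4.png")
for n,u in(("scene",(399.3,171.5)),("scene",(437,156.8))):print(onz(n,u,.076))
for s,nm in(((525,168),68),((560,176),42),((597,184),14),((636,192),-14),((674,200),-42),((712,208),-70),((491,161),94)):print(nm,onz("top",((s[0]-400)/4+270,s[1]/4+170),.024).round(4))
```

```text
top 0 [[291, 172], [372, 188], [358, 262], [275, 245]]
[[0.6909, 0.053], [0.6402, -0.1798], [0.4302, -0.1335], [0.4809, 0.099]]
scene 0 [[356, 182], [362, 234], [277, 235], [275, 223], [282, 183]]
[[0.4857, 0.0994], [0.7424, 0.0334], [0.6928, -0.1814], [0.6399, -0.1796], [0.434, -0.1303]]
top 4 [[291, 172], [372, 188], [358, 262], [275, 245]]
[[0.6909, 0.053], [0.6402, -0.1798], [0.4302, -0.1335], [0.4809, 0.099]]
scene 4 [[356, 182], [362, 234], [277, 235], [275, 223], [282, 183]]
[[0.4857, 0.0994], [0.7424, 0.0334], [0.6928, -0.1814], [0.6399, -0.1796], [0.434, -0.1303]]
[0.51501506 0.23072194 0.076     ]
[0.45147047 0.39387505 0.076     ]
68 [0.5757 0.025  0.024 ]
42 [ 5.695e-01 -3.000e-04  2.400e-02]
14 [ 0.5633 -0.0269  0.024 ]
-14 [ 0.5571 -0.0549  0.024 ]
-42 [ 0.5509 -0.0822  0.024 ]
-70 [ 0.5447 -0.1094  0.024 ]
94 [0.5812 0.0495 0.024 ]
```

Emit:
servo_tool:
  commands: "0 0 0 0 0.5 45 0.6; 0 0 0 0 0.5 40 0.6; 0 0 0 0 0 16 0.6; 0 0 0 0 0 0 0.4; 0 0 0 0 0 0 0.3"

```text
time_s: 9.45
eef_pos: [0.4727, 0.3154, 0.049]
eef_rot: [0.001, 0.552, 0.834, 0.001]
wrist_force: [0.2, 1.2, -0.4]
opening: 0.3
grasp_force: 0.0
```

Emit:
servo_tool:
  commands: "0 0 0 0 0 0 0.25; 0 0 0 0 0 0 0.2; 0 0 0 0 0 0 0.18; 0 0 0 0 0 0 0.16"

```text
time_s: 9.95
eef_pos: [0.4717, 0.3154, 0.0477]
eef_rot: [0.0, 0.552, 0.834, 0.0]
wrist_force: [0.7, -0.2, 0.5]
opening: 0.164
grasp_force: 0.6
```

Emit:
servo_tool:
  commands: "0 0 0 0 0 0 0.14; 0 0 0 0 0 0 0; 0 0 0 0 0 0 0; 0 0 0 0 0 0 0; 0 0 0 0 0 0 0"

```text
time_s: 10.58
eef_pos: [0.472, 0.3155, 0.0477]
eef_rot: [0.0, 0.552, 0.834, 0.001]
wrist_force: [3.8, 2.2, 2.3]
opening: 0.132
grasp_force: 59.2
```

Emit:
servo_tool:
  commands: "0 0 0 0 0 -6 0; 0 0 0 0 0 -20 0; 0 0 0 0 0 -35 0; 0 0 0 0 0 -30 0; 0 0 0 0 0 0 0"

```text
time_s: 11.2
eef_pos: [0.4717, 0.3153, 0.1397]
eef_rot: [0.001, 0.552, 0.834, 0.001]
wrist_force: [0.1, 0.2, -1.4]
opening: 0.133
grasp_force: 60.1
```

Run:
```python
from h import *
o=get_obs();print(o["wrist_force"],o["torque"],o["eef_rot"])
plan([.5605,-.0405,.125],77.6,8,0)
```

```text
[ 0.14053978  0.16863222 -1.42232689] [ 0.01790215 -0.05488105  0.04348979] [6.09731404e-04 5.51951297e-01 8.33875883e-01 6.37545735e-04]
at [0.4717 0.3153 0.1397] yaw 113.0
0.000 -0.000 0.077 -45.3 -7.2 1.8 0; 0.000 -0.000 0.077 -45.7 -3.6 1.8 0; 0.000 -0.000 0.077 -45.8 -0.1 1.8 0; 0.000 -0.000 0.077 -45.7 3.4 1.8 0; 0.000 -0.000 0.077 -45.3 6.9 1.8 0
0.000 -0.000 0.077 -44.6 10.4 1.8 0; 0.000 -0.000 0.077 -43.7 13.8 1.8 0; 0.000 -0.000 0.077 -42.5 17.2 1.8 0
```

Emit:
servo_tool:
  commands: "0 0 0.077 -45 -7 2 0; 0 0 0.077 -46 -3.5 2 0; 0 0 0.077 -46 0 2 0; 0 0 0.077 -46 3.5 2 0; 0 0 0.077 -45 7 2 0"

```text
time_s: 11.82
eef_pos: [0.5255, 0.0914, 0.1258]
eef_rot: [-0.002, 0.702, 0.712, -0.002]
wrist_force: [0.2, -0.4, -0.5]
opening: 0.128
grasp_force: 60.0
```

Emit:
servo_tool:
  commands: "0 0 0.077 -44.5 10.5 2 0; 0 0 0.077 -43.5 14 2 0; 0 0 0.077 -42.5 17 0 0; 0 0 0 0 0 20 0; 0 0 0 0 0 20 0"

```text
time_s: 12.45
eef_pos: [0.5589, -0.0407, 0.0815]
eef_rot: [-0.002, 0.779, 0.627, -0.001]
wrist_force: [-0.1, 0.0, -1.3]
opening: 0.133
grasp_force: 60.1
```

Emit:
servo_tool:
  commands: "0 0 0 0 0 0 0; 0 0 0 0 0 0 0; 0 0 0 0 0 0 0"

```text
time_s: 12.82
eef_pos: [0.5613, -0.0401, 0.0849]
eef_rot: [0.0, 0.779, 0.627, 0.0]
wrist_force: [-1.0, 0.7, -0.9]
opening: 0.132
grasp_force: 60.1
```

Run:
```python
from h import *
plan([.5605,-.0405,.081],77.6,1,0)
a=camera("scene");cv2.imwrite("pics/scene5.png",a);b=camera("top");cv2.imwrite("pics/top5.png",b)
cv2.imwrite("pics/c6.png",np.hstack([cv2.resize(a[165:240,270:370],(480,360),interpolation=2),cv2.resize(b[170:270,275:365],(320,360),interpolation=2)]))
```

```text
at [ 0.5613 -0.0401  0.0849] yaw 77.7
0.001 0.000 0.002 -0.5 -0.7 3.9 0
```

View pics/c6.png

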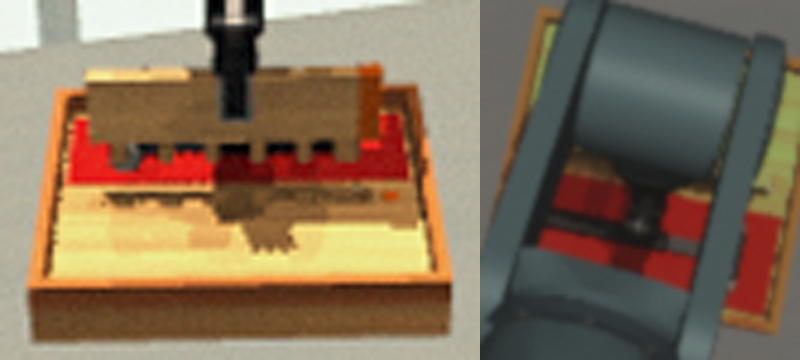

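The partition hangs over the slot row: ends at scene crop u≈85 and 382, teeth at v≈155 against the red, orange end on the dot side. I'll compare tooth and slot positions in the same camera.

Run:
```python
from h import *
p,R=pose();y=np.radians(-12.4);ex=np.array([np.cos(y),np.sin(y),0]);ey=np.array([-np.sin(y),np.cos(y),0])
C=np.array([.5605,-.0405,0])
def vplane(uv,off):
    o,d=ray("scene",uv);s=((p+ex*off-o)@ex)/(d@ex);return (o+d*s)
im5=cv2.imread("pics/scene5.png").astype(int);im4=cv2.imread("pics/scene4.png").astype(int)
for r in(196,197,198):
  print("s5",r,[(im5[r,c,2]-im5[r,c,1]) for c in range(286,356)])
# predicted px of tooth tips and slots
for yl in(-70,-42,-14,14,42,68): 
  tip=p+ey*yl/1000+ex*.005;tip[2]=p[2]-.0177-.014
  print(yl,"tip",proj("scene",tip).round(1),"slot",proj("scene",C+ey*yl/1000+[0,0,.024]).round(1))
g=im4[200:212,280:360].min(0).sum(1)
# slot darkness centroids scene4
G=im4.sum(2)
for r in range(203,211):print(r,[int(v) for v in G[r,288:358]])
```

```text
s5 196 [np.int64(201), np.int64(201), np.int64(199), np.int64(199), np.int64(201), np.int64(207), np.int64(153), np.int64(50), np.int64(30), np.int64(33), np.int64(21), np.int64(10), np.int64(3), np.int64(3), np.int64(11), np.int64(12), np.int64(10), np.int64(30), np.int64(32), np.int64(28), np.int64(69), np.int64(43), np.int64(68), np.int64(88), np.int64(42), np.int64(70), np.int64(53), np.int64(30), np.int64(32), np.int64(25), np.int64(10), np.int64(12), np.int64(9), np.int64(10), np.int64(11), np.int64(8), np.int64(25), np.int64(36), np.int64(32), np.int64(19), np.int64(11), np.int64(22), np.int64(27), np.int64(19), np.int64(31), np.int64(37), np.int64(31), np.int64(35), np.int64(25), np.int64(28), np.int64(34), np.int64(35), np.int64(32), np.int64(26), np.int64(30), np.int64(38), np.int64(33), np.int64(31), np.int64(40), np.int64(106), np.int64(129), np.int64(125), np.int64(128), np.int64(132), np.int64(133), np.int64(125), np.int64(130), np.int64(138), np.int64(87), np.int64(47)]
s5 197 [np.int64(198), np.int64(193), np.int64(198), np.int64(196), np.int64(197), np.int64(203), np
[... 4322 characters left out ...]
 598, 590, 591, 592, 600, 602, 607, 606, 587, 587, 589, 583, 583, 592, 584, 596, 603, 591, 583, 585, 587, 585, 574, 581, 585, 587, 588, 583, 575, 593, 582, 589, 585, 586, 595, 596, 598, 597, 600, 588, 588, 591, 590, 594, 602, 597, 594, 593, 593, 585, 588, 591, 590, 588, 594, 593, 585, 593, 594, 591, 589, 595, 590, 590, 594, 587, 600, 606, 521]
210 [580, 584, 583, 582, 595, 582, 583, 583, 573, 589, 581, 581, 579, 581, 578, 583, 582, 570, 574, 576, 578, 587, 585, 581, 579, 580, 595, 593, 589, 590, 588, 586, 590, 592, 591, 587, 591, 583, 592, 593, 587, 586, 595, 594, 584, 595, 593, 596, 590, 590, 594, 591, 587, 595, 592, 594, 589, 596, 599, 593, 594, 594, 604, 596, 594, 585, 597, 598, 606, 560]
```

Teeth sit about 1 px (3 mm) toward -y of the slots in the scene view, so I shift +2.5 mm along the row and lower.

Emit:
servo_tool:
  commands: "0 0 0 1.2 -0.4 0 0; 0 0 0 1.2 -0.3 0 0; 0 0 0 0 0 10 0; 0 0 0 0 0 10 0; 0 0 0 0 0 0 0"

```text
time_s: 13.55
eef_pos: [0.5595, -0.0374, 0.0626]
eef_rot: [-0.001, 0.779, 0.627, -0.001]
wrist_force: [0.7, -0.5, -1.4]
opening: 0.132
grasp_force: 60.0
```

Emit:
servo_tool:
  commands: "0 0 0 0 0 2 0; 0 0 0 0 0 2 0; 0 0 0 0 0 2 0; 0 0 0 0 0 0 0"

```text
time_s: 14.05
eef_pos: [0.561, -0.0378, 0.0584]
eef_rot: [0.0, 0.779, 0.627, 0.0]
wrist_force: [0.3, 0.2, -0.8]
opening: 0.13
grasp_force: 60.1
```

Emit:
servo_tool:
  commands: "0 0 0 0 0 1.5 0; 0 0 0 0 0 1.5 0; 0 0 0 0 0 1 0; 0 0 0 0 0 0 0"

```text
time_s: 14.55
eef_pos: [0.5622, -0.0382, 0.055]
eef_rot: [0.001, 0.779, 0.627, 0.001]
wrist_force: [5.4, -1.4, 1.7]
opening: 0.133
grasp_force: 60.2
```

Force pushes along +ex, so I shift 1.5 mm that way and continue.

Emit:
servo_tool:
  commands: "0 0 0 0 1.2 0 0; 0 0 0 0 0 2 0; 0 0 0 0 0 2 0; 0 0 0 0 0 0 0"

```text
time_s: 15.05
eef_pos: [0.5624, -0.0382, 0.0502]
eef_rot: [0.001, 0.779, 0.627, 0.0]
wrist_force: [5.7, -1.7, -0.2]
opening: 0.131
grasp_force: 60.1
```

Emit:
servo_tool:
  commands: "0 0 0 0 0.8 2 0; 0 0 0 0 0 2 0; 0 0 0 0 0 2 0; 0 0 0 0 0 0 0"

```text
time_s: 15.55
eef_pos: [0.5626, -0.0381, 0.0439]
eef_rot: [-0.0, 0.779, 0.627, -0.0]
wrist_force: [4.9, -0.8, -2.5]
opening: 0.131
grasp_force: 59.8
```

Emit:
servo_tool:
  commands: "0 0 0 0 0.5 1.5 0; 0 0 0 0 0 1 0; 0 0 0 0 0 1 0; 0 0 0 0 0 0 0"

```text
time_s: 16.05
eef_pos: [0.5628, -0.0381, 0.0417]
eef_rot: [-0.0, 0.779, 0.627, -0.0]
wrist_force: [-1.1, -0.5, 10.9]
opening: 0.127
grasp_force: 61.8
```

Seated at the expected TCP height (0.0417), with a 10.9 N reaction. I'll press a little more, then release.

Emit:
servo_tool:
  commands: "0 0 0 0 0 1 0; 0 0 0 0 0 1 0; 0 0 0 0 0 0 0"

```text
time_s: 16.42
eef_pos: [0.5629, -0.0381, 0.0416]
eef_rot: [-0.0, 0.779, 0.627, -0.001]
wrist_force: [-8.5, 1.7, 27.2]
opening: 0.129
grasp_force: 64.4
```

Emit:
servo_tool:
  commands: "0 0 0 0 0 -1 0.16; 0 0 0 0 0 0 0.22; 0 0 0 0 0 0 0.3; 0 0 0 0 0 0 0.3; 0 0 0 0 0 0 0.3"

```text
time_s: 17.05
eef_pos: [0.563, -0.0382, 0.0395]
eef_rot: [-0.0, 0.779, 0.627, -0.0]
wrist_force: [-0.3, 0.1, 0.2]
opening: 0.302
grasp_force: 0.0
```

Emit:
servo_tool:
  commands: "0 0 0 0 0 -10 0.3; 0 0 0 0 0 -40 0.3; 0 0 0 0 0 -50 0.3; 0 0 0 0 0 -50 0.3; 0 0 0 0 0 0 0.5"

```text
time_s: 17.68
eef_pos: [0.5664, -0.0391, 0.1958]
eef_rot: [0.004, 0.779, 0.627, 0.003]
wrist_force: [-0.2, 0.4, 0.1]
opening: 0.491
grasp_force: 0.0
```

Emit:
servo_tool:
  commands: "0 0 0 -45 -35 0 0.5; 0 0 0 -45 -35 0 0.5; 0 0 0 -45 -35 0 0.5; 0 0 0 -45 -35 0 0.5; 0 0 0 0 0 0 0.5"

```text
time_s: 18.3
eef_pos: [0.3854, -0.186, 0.1893]
eef_rot: [-0.0, 0.781, 0.625, -0.0]
wrist_force: [0.8, -0.0, 0.5]
opening: 0.498
grasp_force: 0.0
```

Run:
```python
from h import *
a=camera("scene");cv2.imwrite("pics/scene6.png",a);b=camera("top");cv2.imwrite("pics/top6.png",b)
cv2.imwrite("pics/c7.png",np.hstack([cv2.resize(a[165:240,270:370],(480,360),interpolation=2),cv2.resize(b[170:270,275:365],(320,360),interpolation=2)]))
```

```text
(no output)
```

View pics/c7.png

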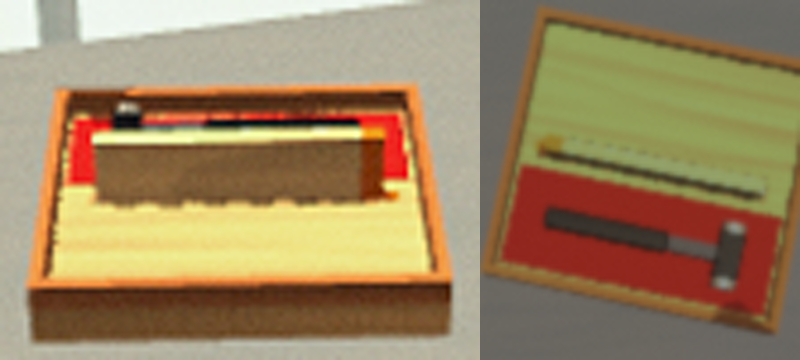

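The partition stands flush with the tray floor: its lower edge is at v≈200, the orange end is by the dot at (385,195), and it is upright. The hammer is undisturbed in the red half and the gripper is clear.

```bash
python3 -c "
from bench import *
print(hand_in())"
```

```text
the job is handed in; nothing more can be done
None
```

The hammer lies flat in the red half, set down gently, and the partition is fully home and upright in the slots with its orange end at the dot; everything was released and the job was handed in at about 18 s.

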